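Centre the sample carrier under the plate imager by tapping

TASK

The blue sample carrier lies loose between the rails of the plate imager, to the left of the red marks. Working in under the overhanging camera head and tapping gently on the carrier's ends, tap it from the left until its yellow stripe is about 1.5 cm past the red marks (not 3 cm), so that it beds down, then tap it back from the right (and again from either side if needed) until the stripe lines up with the marks. Keep it flat between the rails, do not bump the camera head or move the glassware, and leave the carrier standing free.

Things in the scene. Friction and masses are not known exactly. Their poses are not given: they have to be found in the camera images.
- imager: Plate imager, fixed to the table; its white base reaches x -115 to 75 mm, y -170 to 170 mm, 25 mm high. Origin on the table under the platen's middle; z up, y along the rails with +y to the left seen from the robot (within 15 degrees), x away from the robot. Dark rails 12 mm wide stand 12 mm above the platen, centre lines at x = -56 and 56 mm, 330 mm long, 100 mm clear between them, ends open.
- mark (a point): The mark: middle of the steel platen's top, 25 mm above the table, at x = y = 0 of the imager, same axes. A red line 6 mm wide across each rail shows y = 0.
- head_under (a point): Middle of the camera head's underside, straight above the mark, 125 mm above the platen; same axes. The head is a white box with a blue band, 44 (x) x 130 (y) x 30 mm high, so it reaches 65 mm to either side of the mark along y. An upright tool's body hits it before reaching the centred carrier's ends; a tool leaning away from it by 35 to 45 degrees clears it.
- head: The whole camera head, fixed to the imager; origin and axes as the imager's. A black lens 34 mm wide hangs 22 mm below the middle of the white box. A grey arm, up to 178 mm above the table, runs from the box towards the robot to a grey post, 24 x 50 mm, that stands on the base at x = -94 mm, y = 0.
- stripe (a point): Loose carrier: middle of its blue block, 16 mm above its underside (41 mm above the table). Block 94 (x) x 120 (y) x 32 mm high, a 6 mm yellow stripe across it at its y = 0. Axes as the imager's, 3 mm play to each rail. The flat ends to tap lie 60 mm either side of this point (+y left). Starts 20 to 45 mm left (+y) of the mark. Slides by dry friction and stops where the tool stops if pushed slowly.
- carrier: The same carrier; origin in the middle of its underside, same axes; 0.3 to 0.6 kg. A white plate with coloured wells, 84 x 106 x 10 mm, is fixed on the block (42 mm high in all). Too wide to grasp.
- flask: Bystander: loose empty conical glass flask with a black stopper and a band of yellow tape, 86 mm diameter, 130 mm high; origin under its middle.
- bottle: Bystander: loose amber bottle with a blue cap, 60 mm diameter, 130 mm high; origin under its middle.
- beaker: Bystander: loose empty glass beaker, 72 mm diameter, 90 mm high; origin under its middle.
Mind the look-alikes: they are no part of the job. There is more than one size of the carrier; the job needs the smallest.

How it is judged:
By the outcome, as a careful person would: the job done as asked, in the order asked, and still so for the second after the job is handed in, with the robot touching nothing.
It also fails if it takes over 56 s, if anything falls off the work surface, if the arm or the gripper's body presses on something with over 40 N, if the wrist force passes 120 N, or if a joint passes its speed limit or range.

ROBOT

A 6-joint arm with a two-finger parallel gripper is mounted at the origin on the work surface. World frame = base frame: x ahead of the robot, y to its left, z up, the work surface at z = 0. Lengths are in m, angles in rad, forces in N, time in s.
With the tool pointing down it reaches from about 0.325 to 0.9 m from the base axis. Payload 3.5 kg.
Tool frame: the origin (TCP) lies between the finger pads; the fingertips stand 25 mm ahead of it and the grasp point (between the pads) lies 6 mm ahead of it; z points along the fingers, y is the direction in which the jaws open and shut (so a half turn about z gives the same grasp; the last joint's range is limited). The gripper opens to 85 mm and grips with 20 to 120 N. Pads are 22 mm wide; open, the fingers measure 114 mm over their backs; the gripper's body (76 mm by 85 mm) begins 54 mm behind the grasp point. The pads swing forward as they close: fully open they stand 13 mm farther back than shut.
Start: joints at [1.151, 0.276, -0.026, 1.268, 0, 1.467], TCP at [0.195, 0.594, 0.256] pointing down, gripper open.
Joint ranges: [-3.12, 3.12], [-0.85, 1.88], [-1.08, 1.24], [-1.95, 2.15], [-1.57, 1.53], [-3.14, 3.14]. Speed limits (rad/s): [2.57, 2.57, 3.14, 3.14, 3.14, 3.14].

INTERFACE

Orientations are given as [roll, pitch, yaw] about the fixed x, y, z axes, in that order (R = Rz(yaw) Ry(pitch) Rx(roll)).
In Python, from station import manip gives the robot as it stands. The module is installed in compiled form; this text tells all that it offers.
- The arm moves only by the tool step_arm, never from a script. Its arguments are lists of equal length, an entry for each row: "dp": the shift along the tool's x, y, z in m, a list of three; "delta_rot": the turn, a rotation vector about the tool's x, y, z in degrees, a list of three; "jaw": the gripper's target within -1 to 1 (fully open at 1, half-way at 0, shut at -1). In form: {"dp": [[tx, ty, tz], ...], "delta_rot": [[wx, wy, wz], ...], "jaw": [jaw, ...]}. A call has 1 to 20 rows; each row shifts and turns the pose as measured when the row begins, along the tool's axes as they then stand; what a row does not reach is not made up. A row lasts 1/12 s, in which the tool goes at most 41.7 mm and 7.16 degrees, less where a joint would pass 70% of its speed; a pose out of reach is approached as far as the arm can. A call with a gripper value outside its range is refused whole. The fingers move at their own pace and stop on an object; the grip force is fixed at half the most. Time passes only in rows, so rows that do not move let the fingers close. It gives the time, the measured TCP pose, the force and the opening at its end, in the units of the state.
- manip.observe(): the state, without advancing time (a new reading comes with each control period).
- manip.grab_frame(name): name is "scene" or "side" or "wrist"; returns the picture (400x640x3 uint8, red, green, blue); there is no depth.
- manip.camera_model(name): a dict with "fx", "fy", "cx", "cy" (pixels), "distortion" ([k1, k2, p1, p2, k3] as OpenCV has them; the pictures are not rectified), "cam_to_world" (4x4, takes a point from camera to world coordinates); the wrist camera has in their place "mount" (4x4, takes a point from camera to tool coordinates, whose origin is the TCP and whose axes are the flange's). Camera axes: x right, y down, z forward; pixel columns grow to the right and rows downward; lengths in m; the calibration is good to about 2 mm. A picture is of the moment at which its call begins: read the wrist's pose just before it. camera_model takes no time and is no camera call.
- manip.job_done(): hands the job in, once; it reports no verdict.
The state is a dict: "time_s": time; "joints": joint angles; "dq": joint speeds; "effort": joint torques, N m; "ee_pos": TCP position; "tcp_rot": TCP orientation; "wrist_force": force on the tool from outside, world axes, zero at the start; "moment": the same for the moment, N m; "width": finger opening in m.
Only numpy, scipy, OpenCV 4.12 (cv2) and the standard library are available. Lean on these libraries where they do the work, as an engineer would, in place of code of your own. Each camera call takes 0.05 s, during which the arm holds its last target.

## Working session

There is one attempt and no reset: what is moved stays moved. The work goes in short steps, Python scripts to look and compute and a tool call to move; the robot and the scene stay as the last step left them, time stands still between calls to the robot, and variables do not carry over. Pictures are saved under pics/ and viewed, and the job is handed in when it is done.

Besides the shell and the picture viewer there is one more tool, called after ">>>" as name(argument=value, ...) on one line, values as JSON. step_arm: Moves the arm, as the interface text tells. Its arguments: {"type":"object","properties":{"dp":{"type":"array"},"delta_rot":{"type":"array"},"jaw":{"type":"array"}},"required":["dp","delta_rot","jaw"]}

```bash
mkdir -p pics
python3 - <<'E'
from station import manip
import cv2
print(manip.observe())
for n in ["scene","side","wrist"]:
    im=manip.grab_frame(n); cv2.imwrite(f"pics/{n}0.png",im[:,:,::-1])
    m=manip.camera_model(n); print(n,m)
E
```

```text
{'time_s': 0.0, 'joints': array([ 1.15058287e+00,  2.77146821e-01, -2.79132916e-02,  1.26803036e+00,
        2.35707464e-06,  1.46741206e+00]), 'dq': array([ 0.00061106, -0.00025503, -0.00011796,  0.00150371, -0.00017721,
        0.00016545]), 'effort': array([ 1.14481714e-03, -4.45508087e+01,  2.95201725e+01,  1.62519864e-02,
       -5.92133233e-05,  1.92350839e-06]), 'ee_pos': array([0.19441455, 0.5932058 , 0.25513582]), 'tcp_rot': array([-3.13931100e+00, -2.39100830e-04,  2.82476319e+00]), 'wrist_force': array([-0.56007043,  0.48578156,  0.40399769]), 'moment': array([ 0.00964689, -0.01580101, -0.02126486]), 'width': 0.0852954162157502}
scene {'fx': 373.9383709470035, 'fy': 373.9383709470035, 'cx': 318.89832647098746, 'cy': 192.19797254244475, 'distortion': array([-0.009837,  0.      ,  0.      ,  0.      ,  0.      ]), 'cam_to_world': array([[ 0.64384494,  0.53569532, -0.54634624,  1.16307544],
       [ 0.76514918, -0.45377316,  0.45676761, -0.53699565],
       [-0.00322899, -0.71212389, -0.70204639,  0.75139602],
       [ 0.        ,  0.        ,  0.        ,  1.        ]])}
sid
[... 291 characters left out ...]
5223, -0.82670151,  0.98326037],
       [-0.02452641, -0.85081491, -0.5248928 ,  0.80555849],
       [ 0.        ,  0.        ,  0.        ,  1.        ]])}
wrist {'fx': 319.63479552834804, 'fy': 319.63479552834804, 'cx': 321.95915002784676, 'cy': 201.1686760877583, 'distortion': array([0.00891545, 0.        , 0.        , 0.        , 0.        ]), 'mount': array([[ 3.88516782e-04, -9.45952735e-01, -3.24304291e-01,
         8.38162252e-02],
       [ 9.99999679e-01,  5.94661530e-04, -5.36548693e-04,
         1.31560228e-03],
       [ 7.00400990e-04, -3.24303978e-01,  9.45952662e-01,
        -1.16800406e-01],
       [ 0.00000000e+00,  0.00000000e+00,  0.00000000e+00,
         1.00000000e+00]])}
```

View pics/scene0.png

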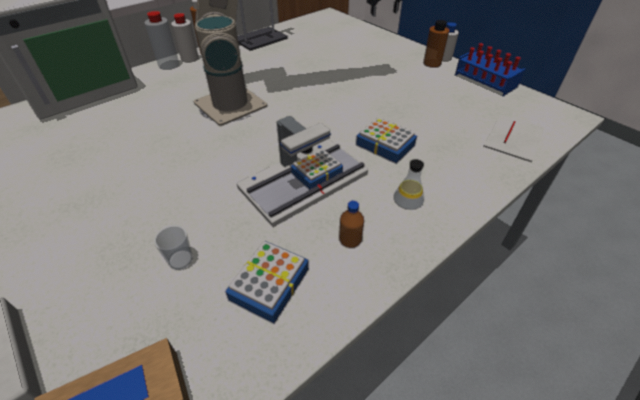

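View pics/side0.png

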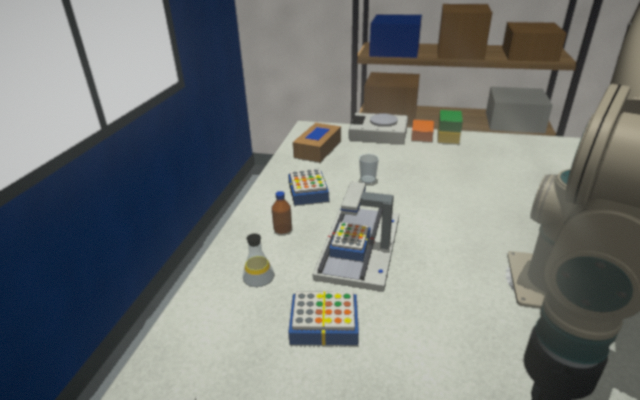

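View pics/wrist0.png

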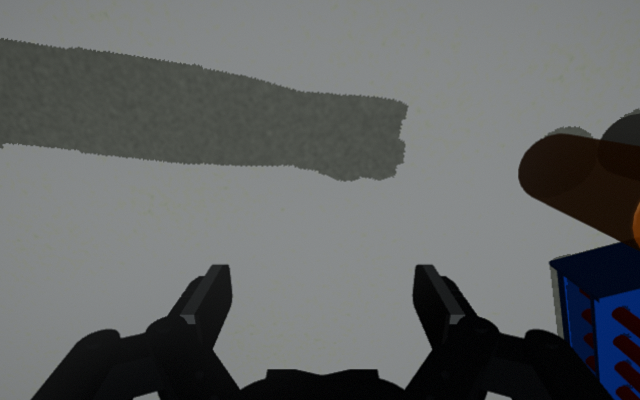

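Candidates for the carrier: the blue block between the rails (scene 317,166; side 351,238), a larger one on the table at scene (386,138) / side (323,318), and another large one at scene (268,278) / side (308,186). The small one between the rails fits the description, so I'll check it close up.

Run:
```python
import cv2,numpy as np
a=cv2.imread("pics/scene0.png")[110:230,225:385]; b=cv2.imread("pics/side0.png")[175:295,300:420]
cv2.imwrite("pics/cropA.png",cv2.resize(a,None,fx=5,fy=5,interpolation=cv2.INTER_CUBIC))
cv2.imwrite("pics/cropB.png",cv2.resize(b,None,fx=5,fy=5,interpolation=cv2.INTER_CUBIC))
```

```text
(no output)
```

View pics/cropA.png

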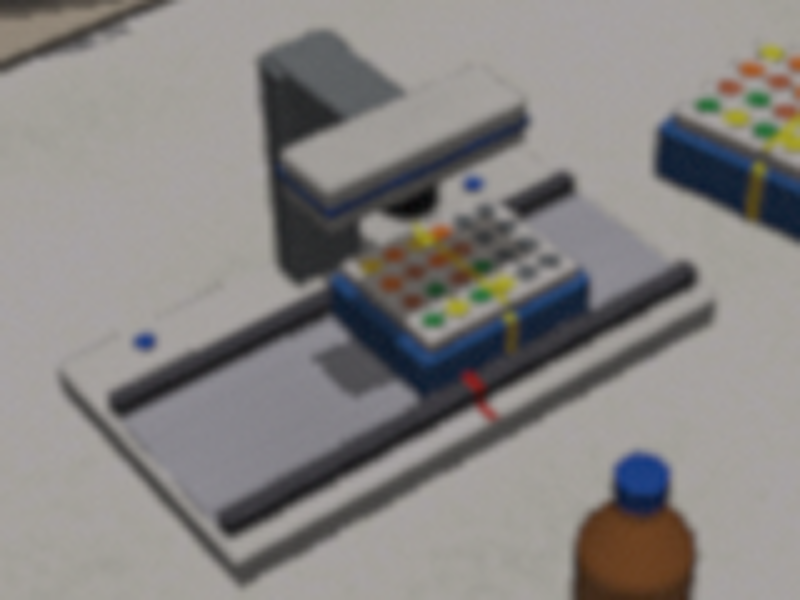

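View pics/cropB.png

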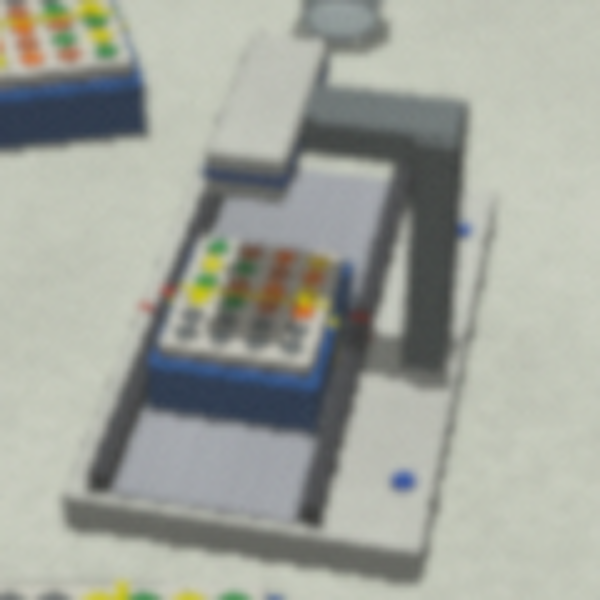

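```bash
cat > h.py <<'E'
import numpy as np,cv2
from station import manip
from scipy.optimize import least_squares
from scipy.spatial.transform import Rotation as Rn
def ray(n,uv,T=None):
    m=manip.camera_model(n);K=np.array([[m['fx'],0,m['cx']],[0,m['fy'],m['cy']],[0,0,1]])
    p=cv2.undistortPoints(np.array([[uv]],float),K,m['distortion'])[0,0]
    if T is None:T=m['cam_to_world']
    return T[:3,3],T[:3,:3]@np.array([p[0],p[1],1])
def hit(n,uv,z,T=None):
    o,d=ray(n,uv,T); return o+d*(z-o[2])/d[2]
def wristT():
    s=manip.observe();E=np.eye(4);E[:3,:3]=Rn.from_euler('xyz',s['tcp_rot']).as_matrix();E[:3,3]=s['ee_pos']
    return E@manip.camera_model('wrist')['mount']
def A(u,v):return (225+(u+.5)/5-.5,110+(v+.5)/5-.5)
def B(u,v):return (300+(u+.5)/5-.5,175+(v+.5)/5-.5)
E
python3 - <<'E'
from h import *
P=[('scene',A(715,300),75,170,25),('scene',A(240,566),75,-170,25),('scene',A(62,372),-115,-170,25),
('side',B(68,498),75,170,25),('side',B(422,552),-115,170,25),('side',B(100,484),56,165,37),('side',B(312,518),-56,165,37),
('scene',A(690,266),56,165,37),('scene',A(228,518),56,-165,37),('scene',A(118,398),-56,-165,37),('scene',A(568,177),-56,165,37),
('scene',A(472,380),56,0,37),('side',B(168,290),56,0,37),('side',B(362,316),-56,0,37)]
W=np.array([hit(n,uv,z/1000)[:2] for n,uv,x,y,z in P]);L=np.array([[p[2],p[3]] for p in P])/1000
def f(q):
    c,s=np.cos(q[2]),np.sin(q[2]);return (W-(L@np.array([[c,s],[-s,c]])+q[:2])).ravel()
r=least_squares(f,[.5,0,0],loss='soft_l1',f_scale=.003);print(r.x,np.degrees(r.x[2]));print((f(r.x).reshape(-1,2)*1000).round(1))
q=r.x;c,s=np.cos(q[2]),np.sin(q[2])
def loc(n,uv,z): 
    w=hit(n,uv,z)[:2]-q[:2]; return (np.array([[c,s],[-s,c]])@w*1000).round(1)
# carrier: block top 57mm, underside 25
print('stripe front top',loc('scene',A(513,315),.057))
print('block corners scene', loc('scene',A(588,272),.057),loc('scene',A(425,362),.057),loc('scene',A(332,282),.057))
print('side block corners',loc('side',B(150,362),.057),loc('side',B(318,388),.057),'stripe',loc('side',B(334,322),.057))
for nm,n,uv in [('bottle','scene',(351,243)),('flask','scene',(409,205)),('beaker','scene',(180,264)),('bottle','side',(283,231)),('flask','side',(258,283)),('beaker','side',(369,182))]:print(nm,n,hit(n,uv,0).round(3))
for nm,n,uv in [('car2','scene',(386,158)),('car2','side',(324,343))]:print(nm,n,hit(n,uv,0).round(3))
E
```

```text
[ 0.53410779 -0.05392865 -0.02608862] -1.4947678502924133
[[ 4.4 -7.9]
 [ 1.9 -0.6]
 [ 7.7  0.7]
 [-4.4  1.4]
 [ 0.4  1.1]
 [-2.6  5.3]
 [-2.2  6.8]
 [ 1.5 -3.5]
 [-0.8  2.8]
 [-1.2  4.6]
 [ 3.1 -3.6]
 [-2.7  0.2]
 [ 0.7 -5. ]
 [-1.4 -4.2]]
stripe front top [42.9 37.8]
block corners scene [41.2 94.8] [ 42.6 -24. ] [-43.5 -24.6]
side block corners [45.3 89.2] [-47.4  91.7] stripe [-46.3  31.6]
bottle scene [ 0.77  -0.104  0.   ]
flask scene [0.778 0.11  0.   ]
beaker scene [ 0.551 -0.461  0.   ]
bottle side [ 0.755 -0.089  0.   ]
flask side [0.752 0.15  0.   ]
beaker side [ 0.535 -0.444  0.   ]
car2 scene [0.598 0.212 0.   ]
car2 side [0.538 0.309 0.   ]
```

The close crop settles it: the target is the small carrier between the rails, about 33 mm left of the marks. The imager is near (0.534, -0.054) with yaw -1.5°. I'll lean the tool sideways about its own x axis, which keeps the wrist camera on the robot's side.

```bash
cat >> h.py <<'E'
IM=[0.5341,-0.0539,-0.0261]
def plan(x,y,z,lean,im=None):
    """tip target in imager-local mm (z from table), lean deg (+ = wrist to +y)"""
    im=im or IM
    s=manip.observe();c,sn=np.cos(im[2]),np.sin(im[2]);Rz=np.array([[c,-sn,0],[sn,c,0],[0,0,1]])
    a=np.radians(lean);zt=np.array([0,-np.sin(a),-np.cos(a)]);xt=np.array([-1.,0,0]);yt=np.cross(zt,xt)
    Rt=Rz@np.stack([xt,yt,zt],1)
    tip=Rz@(np.array([x,y,z])/1000)+[im[0],im[1],0]
    R0=Rn.from_euler('xyz',s['tcp_rot']).as_matrix()
    tcp=tip-.025*Rt[:,2]
    cur=s['ee_pos']+.025*R0[:,2]-[im[0],im[1],0]
    print('t',round(s['time_s'],2),'tip local now',(Rz.T@cur*1000).round(1),'F',s['wrist_force'].round(1))
    print('dp in current frame',(R0.T@(tcp-s['ee_pos'])).round(4),' rotvec tool deg',np.degrees(Rn.from_matrix(R0.T@Rt).as_rotvec()).round(2),' dp in target frame',(Rt.T@(tcp-s['ee_pos'])).round(4))
E
python3 -c "
from h import *
plan(0,180,230,43)"
```

```text
t 0.15 tip local now [-356.4  638.2  230.4] F [-0.8  0.2 -0.1]
dp in current frame [-0.4679 -0.3205  0.0076]  rotvec tool deg [ 42.59  -6.27 -15.86]  dp in target frame [-0.3564 -0.3178  0.3061]
```

>>> step_arm(dp=[[-0.0334, -0.0229, 0.0005], [-0.0334, -0.0229, 0.0005], [-0.0334, -0.0229, 0.0005], [-0.0334, -0.0229, 0.0005], [-0.0334, -0.0229, 0.0005], [-0.0334, -0.0229, 0.0005], [-0.0334, -0.0229, 0.0005], [-0.0334, -0.0229, 0.0005], [-0.0334, -0.0229, 0.0005], [-0.0334, -0.0229, 0.0005], [-0.0334, -0.0229, 0.0005], [-0.0334, -0.0229, 0.0005], [-0.0334, -0.0229, 0.0005], [-0.0334, -0.0229, 0.0005], [0, 0, 0]], delta_rot=[[0, 0, 0], [0, 0, 0], [0, 0, 0], [0, 0, 0], [0, 0, 0], [0, 0, 0], [0, 0, 0], [0, 0, 0], [0, 0, 0], [0, 0, 0], [0, 0, 0], [0, 0, 0], [0, 0, 0], [0, 0, 0], [0, 0, 0]], jaw=[-1, -1, -1, -1, -1, -1, -1, -1, -1, -1, -1, -1, -1, -1, -1])

```text
time_s: 1.4
ee_pos: [0.549, 0.1302, 0.2425]
tcp_rot: [-3.139, -0.001, 2.834]
wrist_force: [0.1, -0.2, 0.0]
width: 0.0002
```

```bash
python3 -c "
from h import *
T=wristT();im=manip.grab_frame('wrist');cv2.imwrite('pics/w1.png',im[:,:,::-1]);np.save('T1.npy',T)
plan(0,180,230,43);print(manip.observe()['joints'].round(2))"
```

```text
t 1.45 tip local now [  7.7 186.3 217.3] F [ 0.2 -0.3 -0.3]
dp in current frame [ 0.0105  0.0081 -0.006 ]  rotvec tool deg [ 42.62  -6.26 -15.18]  dp in target frame [ 0.0078  0.0037 -0.0117]
[ 0.12  0.18 -0.18  1.22 -0.    0.43]
```

View pics/w1.png

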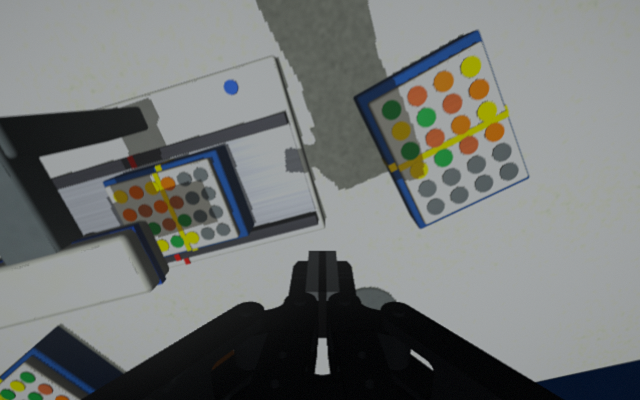

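```bash
python3 -c "
import cv2
a=cv2.imread('pics/w1.png')[45:285,60:340]
cv2.imwrite('pics/w1c.png',cv2.resize(a,None,fx=2.8,fy=2.5,interpolation=cv2.INTER_CUBIC))"
```

```text
(no output)
```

View pics/w1c.png

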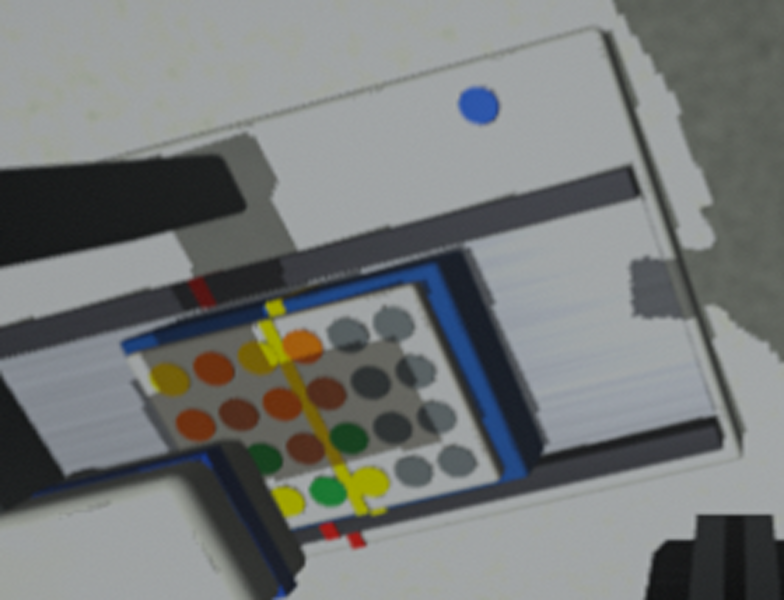

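Run:
```python
from h import *
T=np.load('T1.npy')
C=lambda u,v:(60+(u+.5)/2.8-.5,45+(v+.5)/2.5-.5)
P=[(C(602,28),-115,170,25),(C(740,455),75,170,25),(C(631,180),-56,165,37),(C(720,430),56,165,37),(C(202,292),-56,0,37),(C(330,531),56,0,37)]
W=np.array([hit('wrist',uv,z/1000,T)[:2] for uv,x,y,z in P]);L=np.array([p[1:3] for p in P])/1000
def f(q):
    c,s=np.cos(q[2]),np.sin(q[2]);return (W-(L@np.array([[c,s],[-s,c]])+q[:2])).ravel()
r=least_squares(f,[.5,0,0]);print(r.x);print((f(r.x).reshape(-1,2)*1000).round(1))
q=r.x;c,s=np.cos(q[2]),np.sin(q[2])
for nm,uv,z in [('stripe back',C(276,308),57),('stripe front',C(378,512),57),('cornerB',C(437,265),57),('cornerF',C(525,478),57),('head underside corner?',C(290,593),150)]:
    print(nm,(np.array([[c,s],[-s,c]])@(hit('wrist',uv,z/1000,T)[:2]-q[:2])*1000).round(1))
```

```text
[ 0.53124021 -0.05176421 -0.02948273]
[[ 3.5  1.1]
 [-3.  -1.6]
 [ 0.2 -0.2]
 [-2.4  0.5]
 [-0.1  0.5]
 [ 1.8 -0.2]]
stripe back [-44.3  34.9]
stripe front [46.6 33.8]
cornerB [-44.7  94.5]
cornerF [46.9 92.4]
head underside corner? [30.3 53.4]
```

```bash
sed -i 's/^IM=.*/IM=[0.5315,-0.052,-0.029]/' h.py; python3 -c "
from h import *
plan(0,180,220,43)"
```

```text
t 1.45 tip local now [  9.8 184.5 217.3] F [ 0.2 -0.3 -0.3]
dp in current frame [0.013  0.0093 0.004 ]  rotvec tool deg [ 42.63  -6.2  -15.03]  dp in target frame [ 0.0099  0.0119 -0.0056]
```

>>> step_arm(dp=[[0, 0, 0], [0, 0, 0], [0, 0, 0], [0, 0, 0], [0, 0, 0], [0, 0, 0], [0, 0, 0], [0, 0, 0]], delta_rot=[[6.1, -0.9, -2.15], [6.1, -0.9, -2.15], [6.1, -0.9, -2.15], [6.1, -0.9, -2.15], [6.1, -0.9, -2.15], [6.1, -0.9, -2.15], [6.1, -0.9, -2.15], [0, 0, 0]], jaw=[-1, -1, -1, -1, -1, -1, -1, -1])

```text
time_s: 2.12
ee_pos: [0.5429, 0.135, 0.2434]
tcp_rot: [-2.357, -0.002, 3.127]
wrist_force: [-0.5, 0.0, -1.4]
width: -0.0
```

```bash
python3 -c "
from h import *
plan(0,150,100,43);print(manip.observe()['joints'].round(2))"
```

```text
t 2.12 tip local now [  6.2 169.6 225.7] F [-0.5  0.  -1.4]
dp in current frame [0.0059 0.0742 0.1028]  rotvec tool deg [-1.93  0.46  0.68]  dp in target frame [0.0059 0.0706 0.1053]
[ 0.43  0.42 -0.03  1.52 -0.69  0.59]
```

>>> step_arm(dp=[[0, 0, 0], [0.0015, 0.0178, 0.0263], [0.0015, 0.0178, 0.0263], [0.0015, 0.0178, 0.0263], [0.0015, 0.0178, 0.0263], [0, 0, 0]], delta_rot=[[-1.9, 0.5, 0.7], [0, 0, 0], [0, 0, 0], [0, 0, 0], [0, 0, 0], [0, 0, 0]], jaw=[-1, -1, -1, -1, -1, -1])

```text
time_s: 2.62
ee_pos: [0.5351, 0.1235, 0.1158]
tcp_rot: [-2.41, 0.007, 3.117]
wrist_force: [-0.7, -0.8, -0.6]
width: -0.0001
```

```bash
python3 -c "
from h import *
T=wristT();im=manip.grab_frame('wrist');cv2.imwrite('pics/w2.png',im[:,:,::-1]);np.save('T2.npy',T)
im=manip.grab_frame('scene');cv2.imwrite('pics/s2.png',cv2.resize(im[60:260,200:460,::-1],None,fx=3,fy=3))
plan(0,125,42,43);print(manip.observe()['joints'].round(2))"
```

```text
t 2.72 tip local now [  2.2 160.  102.4] F [0.9 0.3 0.1]
dp in current frame [0.0028 0.0148 0.0683]  rotvec tool deg [ 1.07  0.8  -0.29]  dp in target frame [0.0018 0.0161 0.068 ]
[ 0.41  0.49 -0.19  1.24 -0.66  0.55]
```

View pics/w2.png

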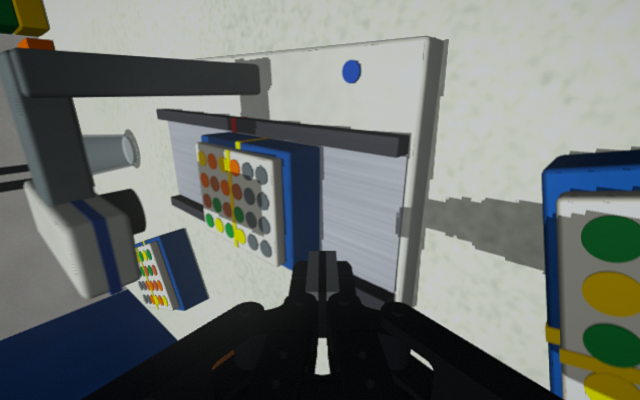

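View pics/s2.png

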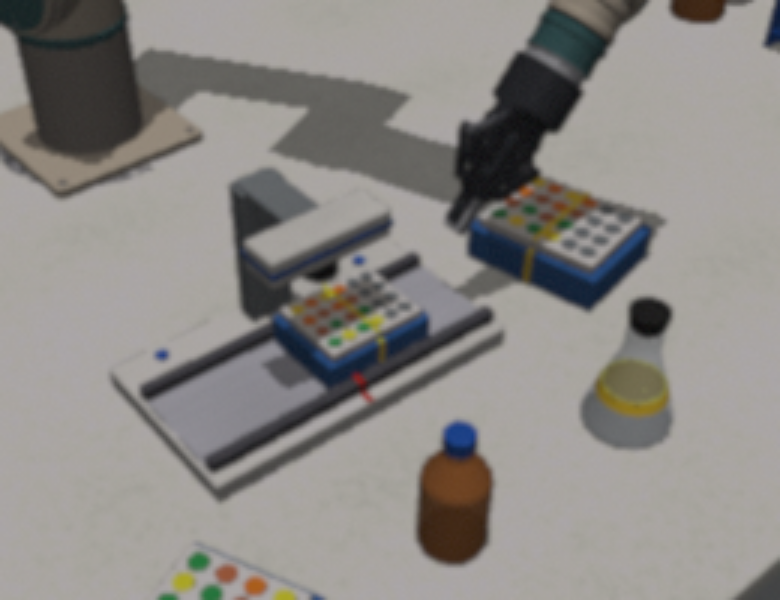

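Run:
```python
from h import *
T=np.load('T1.npy');q=IM;c,s=np.cos(q[2]),np.sin(q[2])
for z in (.04,.06):
  for uv in [(356,97),(421,228),(480,32),(528,178)]:
    print(z,(np.array([[c,s],[-s,c]])@(hit('wrist',uv,z,T)[:2]-q[:2])*1000).round(0), end=' ')
```

```text
0.04 [-55. 236.] 0.04 [ 96. 271.] 0.04 [-78. 355.] 0.04 [ 70. 386.] 0.06 [-56. 234.] 0.06 [ 85. 267.] 0.06 [-77. 346.] 0.06 [ 62. 375.]
```

>>> step_arm(dp=[[0, 0, 0], [0.0007, 0.004, 0.017], [0.0007, 0.004, 0.017], [0.0007, 0.004, 0.017], [0.0007, 0.004, 0.017], [0, 0, 0]], delta_rot=[[1.07, 0.8, -0.3], [0, 0, 0], [0, 0, 0], [0, 0, 0], [0, 0, 0], [0, 0, 0]], jaw=[-1, -1, -1, -1, -1, -1])

```text
time_s: 3.22
ee_pos: [0.5468, 0.0959, 0.0761]
tcp_rot: [-2.404, 0.028, 3.115]
wrist_force: [-0.9, -0.1, -0.3]
width: -0.0002
```

```bash
python3 -c "
from h import *
T=wristT();im=manip.grab_frame('wrist');cv2.imwrite('pics/w3.png',im[:,:,::-1]);np.save('T3.npy',T)
plan(0,110,40,43)"
```

```text
t 3.27 tip local now [ 13.1 132.4  59.3] F [0.4 0.4 0.5]
dp in current frame [ 0.0131 -0.0035  0.029 ]  rotvec tool deg [ 0.79  1.41 -1.07]  dp in target frame [ 0.0124 -0.0029  0.0294]
```

View pics/w3.png

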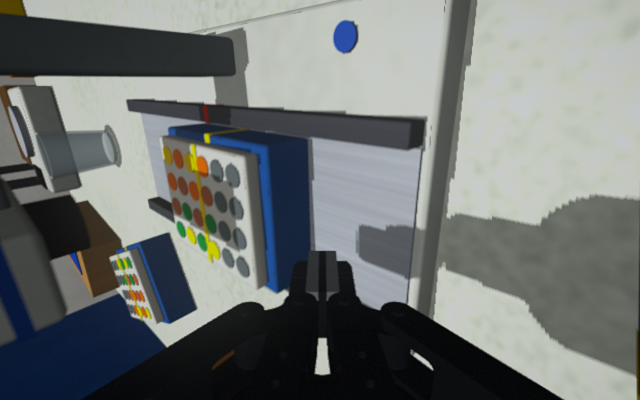

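>>> step_arm(dp=[[0.0044, -0.001, 0.01], [0.0044, -0.001, 0.01], [0.0044, -0.001, 0.01], [0, 0, 0]], delta_rot=[[0.8, 1.4, -1.0], [0, 0, 0], [0, 0, 0], [0, 0, 0]], jaw=[-1, -1, -1, -1])

```text
time_s: 3.6
ee_pos: [0.5394, 0.0764, 0.0635]
tcp_rot: [-2.395, 0.01, 3.113]
wrist_force: [-0.5, -0.5, -1.0]
width: -0.0002
```

```bash
python3 -c "
from h import *
plan(0,110,40,43)"
```

```text
t 3.6 tip local now [  4.4 111.5  45.1] F [-0.5 -0.5 -1. ]
dp in current frame [0.0043 0.0024 0.0048]  rotvec tool deg [ 0.2   0.44 -0.36]  dp in target frame [0.0042 0.0025 0.0048]
```

>>> step_arm(dp=[[0.0042, 0.0024, 0.0048], [0, -0.0022, 0.002], [0, -0.0022, 0.002], [0, 0, 0]], delta_rot=[[0.2, 0.4, -0.4], [0, 0, 0], [0, 0, 0], [0, 0, 0]], jaw=[-1, -1, -1, -1])

```text
time_s: 3.93
ee_pos: [0.5357, 0.0691, 0.0595]
tcp_rot: [-2.391, 0.001, 3.114]
wrist_force: [0.0, 0.4, -0.7]
width: 0.0002
```

```bash
python3 -c "
from h import *
plan(0,100,40,43)
T=wristT();im=manip.grab_frame('wrist');cv2.imwrite('pics/w4.png',im[:,:,::-1]);np.save('T4.npy',T)"
```

```text
t 3.93 tip local now [  0.7 104.1  41.2] F [ 0.   0.4 -0.7]
dp in current frame [ 0.0007 -0.0022  0.0037]  rotvec tool deg [0.01 0.1  0.03]  dp in target frame [ 0.0007 -0.0022  0.0037]
```

View pics/w4.png

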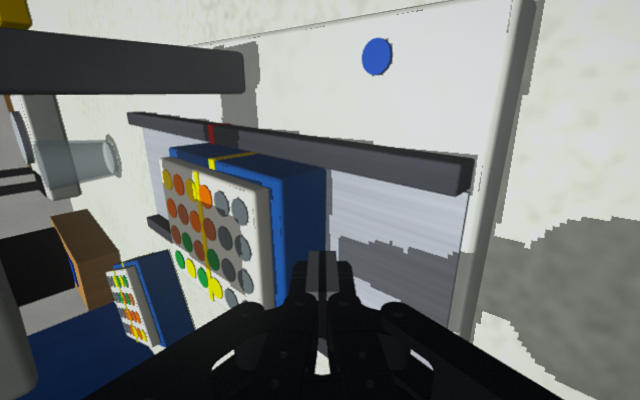

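>>> step_arm(dp=[[0.0005, -0.0015, 0.0014], [0, -0.0015, 0.0014], [0, -0.0015, 0.0014], [0, -0.0015, 0.0014], [0, -0.0015, 0.0014], [0, -0.0015, 0.0014]], delta_rot=[[0, 0, 0], [0, 0, 0], [0, 0, 0], [0, 0, 0], [0, 0, 0], [0, 0, 0]], jaw=[-1, -1, -1, -1, -1, -1])

```text
time_s: 4.48
ee_pos: [0.5364, 0.0577, 0.0601]
tcp_rot: [-2.395, 0.004, 3.115]
wrist_force: [0.1, 2.3, -0.1]
width: 0.0002
```

```bash
python3 -c "
from h import *
plan(0,92,41,43)
T=wristT();im=manip.grab_frame('wrist');cv2.imwrite('pics/w5.png',im[:,:,::-1]);np.save('T5.npy',T)"
```

```text
t 4.48 tip local now [ 1.9 92.8 41.7] F [ 0.1  2.3 -0.1]
dp in current frame [ 0.0017 -0.      0.001 ]  rotvec tool deg [ 0.21  0.26 -0.05]  dp in target frame [0.0017 0.     0.0011]
```

View pics/w5.png

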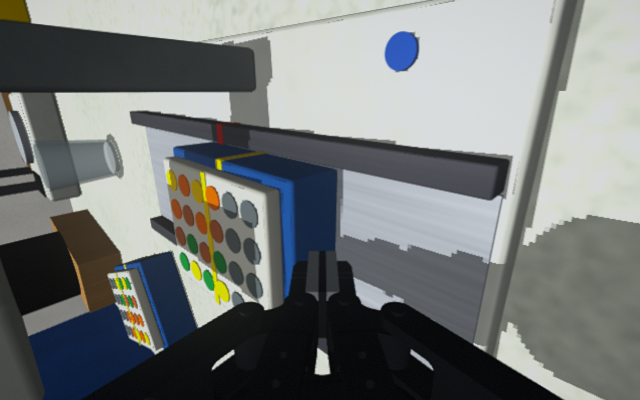

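```bash
cat >> h.py <<'E'
def loc(n,uv,z,T=None):
    c,s=np.cos(IM[2]),np.sin(IM[2]);return (np.array([[c,s],[-s,c]])@(hit(n,uv,z/1000,T)[:2]-IM[:2])*1000).round(1)
def crop(f,x0,y0,w,h,k,out):
    a=cv2.imread(f)[y0:y0+h,x0:x0+w];cv2.imwrite(out,cv2.resize(a,None,fx=k,fy=k,interpolation=cv2.INTER_CUBIC))
def U(x0,y0,k,u,v):return (x0+(u+.5)/k-.5,y0+(v+.5)/k-.5)
E
python3 -c "
from h import *
crop('pics/w5.png',150,100,180,120,4,'pics/w5c.png')"
```

```text
(no output)
```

View pics/w5c.png

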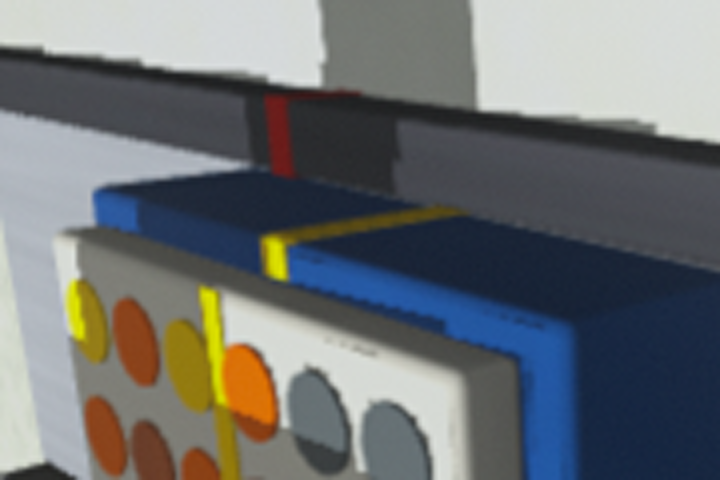

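```bash
python3 -c "
from h import *
T=np.load('T5.npy');k=(150,100,4)
print('mark',loc('wrist',U(*k,281,135),37,T),'stripe',loc('wrist',U(*k,276,240),57,T),'corner',loc('wrist',U(*k,575,322),57,T))"
```

```text
mark [-55.7   1.2] stripe [-46.1  32. ] corner [-45.9  92.4]
```

>>> step_arm(dp=[[0.0015, -0.0011, 0.002], [0.0002, -0.0014, 0.0015], [0.0002, -0.0014, 0.0015], [0.0002, -0.0014, 0.0015], [0.0002, -0.0014, 0.0015], [0.0002, -0.0014, 0.0015], [0.0002, -0.0014, 0.0015], [0.0002, -0.0014, 0.0015], [0.0002, -0.0014, 0.0015], [0.0002, -0.0014, 0.0015], [0.0002, -0.0014, 0.0015], [0.0002, -0.0014, 0.0015]], delta_rot=[[0.2, 0.2, 0], [0, 0, 0], [0, 0, 0], [0, 0, 0], [0, 0, 0], [0, 0, 0], [0, 0, 0], [0, 0, 0], [0, 0, 0], [0, 0, 0], [0, 0, 0], [0, 0, 0]], jaw=[-1, -1, -1, -1, -1, -1, -1, -1, -1, -1, -1, -1])

```text
time_s: 5.53
ee_pos: [0.5336, 0.0314, 0.0592]
tcp_rot: [-2.391, 0.006, 3.114]
wrist_force: [-0.1, 2.9, 2.6]
width: -0.0001
```

```bash
python3 -c "
from h import *
plan(0,49,41,43)
T=wristT();im=manip.grab_frame('wrist');cv2.imwrite('pics/w6.png',im[:,:,::-1]);np.save('T6.npy',T)
im=manip.grab_frame('scene');cv2.imwrite('pics/s6.png',cv2.resize(im[60:260,200:460,::-1],None,fx=3,fy=3))"
```

```text
t 5.53 tip local now [-0.2 66.4 40.9] F [-0.1  2.9  2.6]
dp in current frame [-0.0003 -0.0127  0.0118]  rotvec tool deg [ 0.01  0.28 -0.17]  dp in target frame [-0.0003 -0.0127  0.0118]
```

View pics/w6.png

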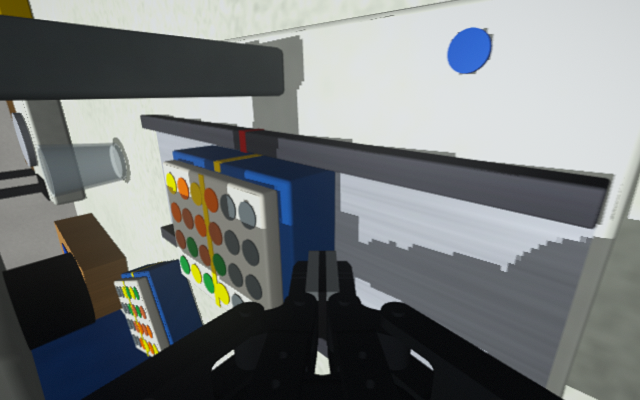

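View pics/s6.png

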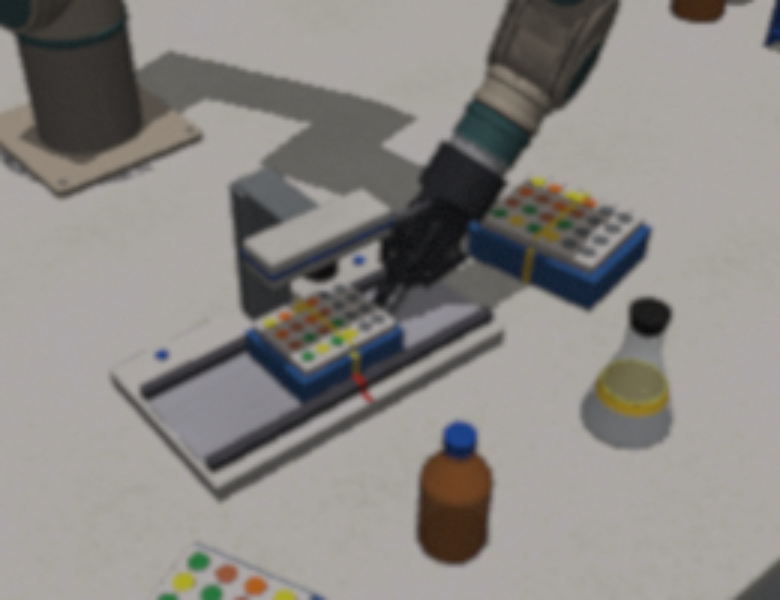

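>>> step_arm(dp=[[0, -0.001, 0.0013], [0, -0.001, 0.0014], [0, -0.001, 0.0014], [0, -0.001, 0.0014], [0, -0.001, 0.0014]], delta_rot=[[1, 0.3, -0.2], [1, 0, 0], [1, 0, 0], [1, 0, 0], [1, 0, 0]], jaw=[-1, -1, -1, -1, -1])

```text
time_s: 6.05
ee_pos: [0.5324, 0.0216, 0.0572]
tcp_rot: [-2.296, -0.003, 3.111]
wrist_force: [-0.5, 3.3, 1.7]
width: 0.0001
```

```bash
python3 -c "
from h import *
plan(0,49,41,48)
im=manip.grab_frame('scene');cv2.imwrite('pics/s7.png',cv2.resize(im[100:200,250:380,::-1],None,fx=6,fy=6))"
```

```text
t 6.05 tip local now [-1.3 54.9 40.6] F [-0.5  3.3  1.7]
dp in current frame [-0.0012 -0.0044  0.0041]  rotvec tool deg [-0.43 -0.16  0.06]  dp in target frame [-0.0012 -0.0045  0.0041]
```

View pics/s7.png

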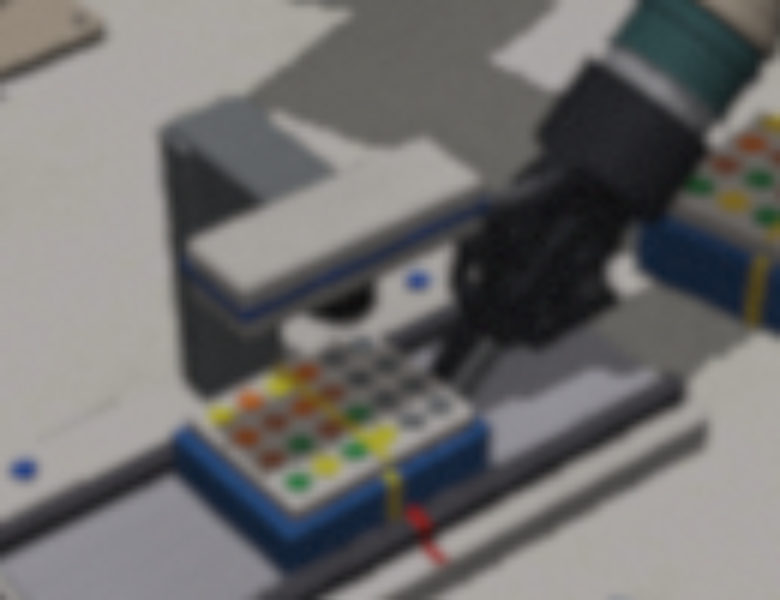

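```bash
python3 -c "
from h import *
im=manip.grab_frame('side');cv2.imwrite('pics/d7.png',cv2.resize(im[150:300,280:450,::-1],None,fx=4,fy=4))
T=wristT();im=manip.grab_frame('wrist');cv2.imwrite('pics/w7.png',im[:,:,::-1]);np.save('T7.npy',T)"
```

```text
(no output)
```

View pics/d7.png

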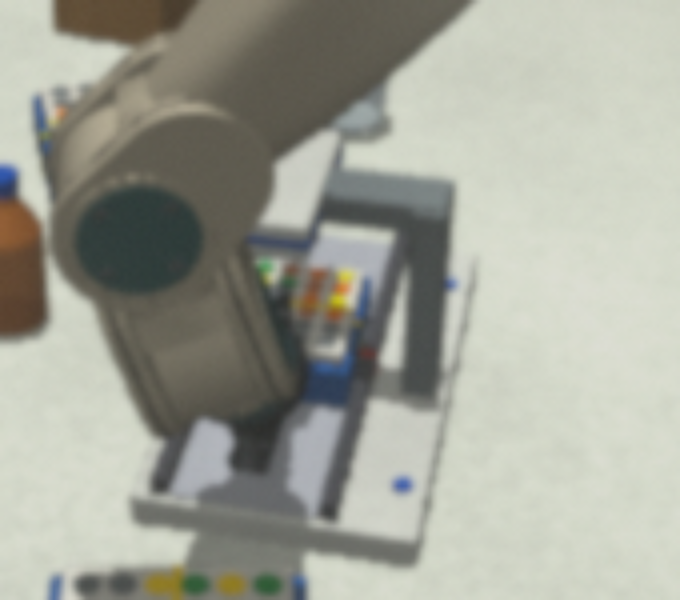

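View pics/w7.png

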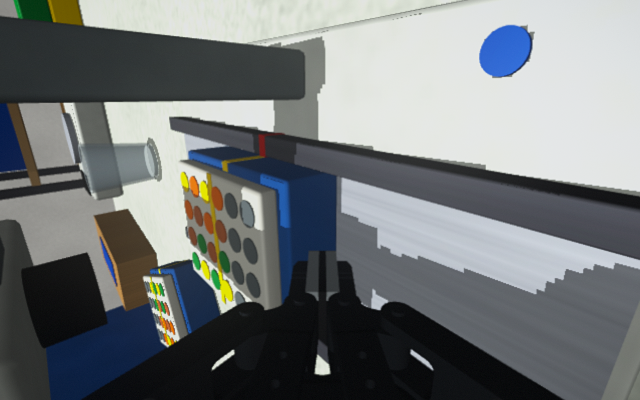

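```bash
python3 -c "
from h import *
crop('pics/w7.png',170,100,180,120,4,'pics/w7c.png')"
```

```text
(no output)
```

View pics/w7c.png

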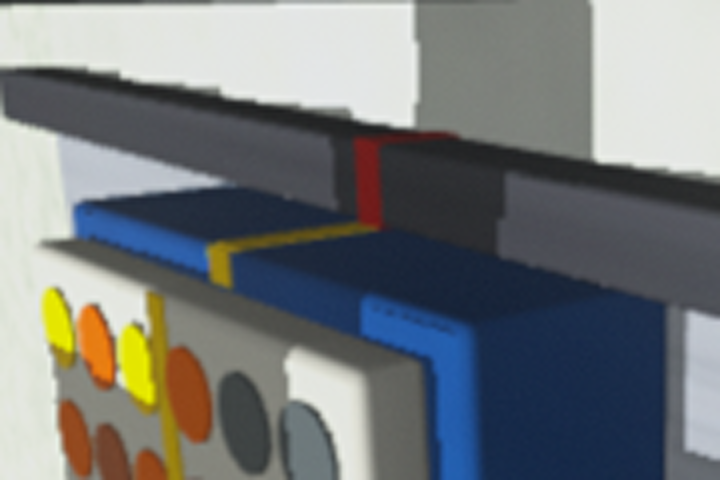

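```bash
python3 -c "
from h import *
T=np.load('T7.npy');k=(170,100,4)
print('mark',loc('wrist',U(*k,370,182),37,T),'stripe',loc('wrist',U(*k,221,247),57,T),'corner',loc('wrist',U(*k,475,328),57,T))"
```

```text
mark [-55.8   1.3] stripe [-47.7  -6.5] corner [-48.4  54.3]
```

>>> step_arm(dp=[[-0.001, -0.001, 0.0011], [0, -0.001, 0.0011], [0, -0.001, 0.0011], [0, -0.001, 0.0011], [0, -0.0007, 0.0008], [0, 0, 0]], delta_rot=[[0, 0, 0], [0, 0, 0], [0, 0, 0], [0, 0, 0], [0, 0, 0], [0, 0, 0]], jaw=[-1, -1, -1, -1, -1, -1])

```text
time_s: 6.7
ee_pos: [0.5328, 0.014, 0.0568]
tcp_rot: [-2.299, -0.004, 3.111]
wrist_force: [0.5, 1.2, 0.3]
width: 0.0001
```

```bash
python3 -c "
from h import *
plan(0,48,41,48)
T=wristT();im=manip.grab_frame('wrist');cv2.imwrite('pics/w8.png',im[:,:,::-1]);np.save('T8.npy',T)
crop('pics/w8.png',170,100,180,120,4,'pics/w8c.png')"
```

```text
t 6.7 tip local now [-0.7 47.4 40.2] F [0.5 1.2 0.3]
dp in current frame [-0.0006 -0.0003 -0.001 ]  rotvec tool deg [-0.29 -0.22  0.09]  dp in target frame [-0.0006 -0.0003 -0.001 ]
```

View pics/w8c.png

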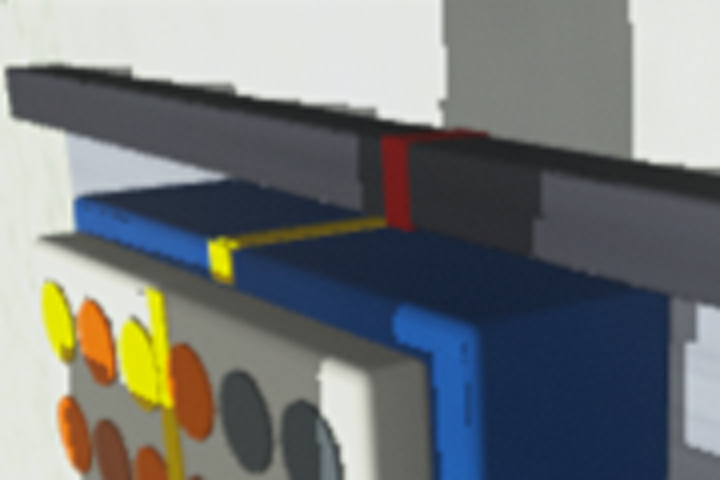

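```bash
python3 -c "
from h import *
T=np.load('T8.npy');k=(170,100,4)
print('mark',loc('wrist',U(*k,398,182),37,T),'stripe',loc('wrist',U(*k,221,244),57,T),'corner',loc('wrist',U(*k,477,325),57,T))"
```

```text
mark [-55.7   1.3] stripe [-47.2 -13.8] corner [-47.8  47. ]
```

Stripe measured 15.1 mm past the marks. Backing straight out along the tool axis.

>>> step_arm(dp=[[0, 0, -0.005], [0, 0, -0.015], [0, 0, -0.03], [0, 0, -0.04], [0, 0, -0.04], [0, 0, -0.04], [0, 0, -0.04], [0, 0, 0]], delta_rot=[[0, 0, 0], [0, 0, 0], [0, 0, 0], [0, 0, 0], [0, 0, 0], [0, 0, 0], [0, 0, 0], [0, 0, 0]], jaw=[-1, -1, -1, -1, -1, -1, -1, -1])

```text
time_s: 7.42
ee_pos: [0.5347, 0.1731, 0.2026]
tcp_rot: [-2.289, -0.012, 3.105]
wrist_force: [0.1, 0.3, 0.3]
width: 0.0
```

```bash
python3 -c "
from h import *
T=wristT();im=manip.grab_frame('wrist');cv2.imwrite('pics/w9.png',im[:,:,::-1]);np.save('T9.npy',T)
plan(0,170,300,0);plan(0,-190,300,-45)
print(manip.observe()['joints'].round(2))"
```

```text
t 7.47 tip local now [ -4.6 204.4 184. ] F [ 0.2 -0.1 -0.7]
dp in current frame [-0.0028 -0.1289 -0.0417]  rotvec tool deg [-48.92  -1.    -0.1 ]  dp in target frame [-0.0042 -0.0533 -0.1245]
t 7.47 tip local now [ -4.6 204.4 184. ] F [ 0.2 -0.1 -0.7]
dp in current frame [-0.0061 -0.3715  0.2478]  rotvec tool deg [-93.92  -0.96  -0.52]  dp in target frame [-0.0042 -0.2218 -0.3876]
[ 0.5   0.54 -0.    1.58 -0.7   0.73]
```

View pics/w9.png

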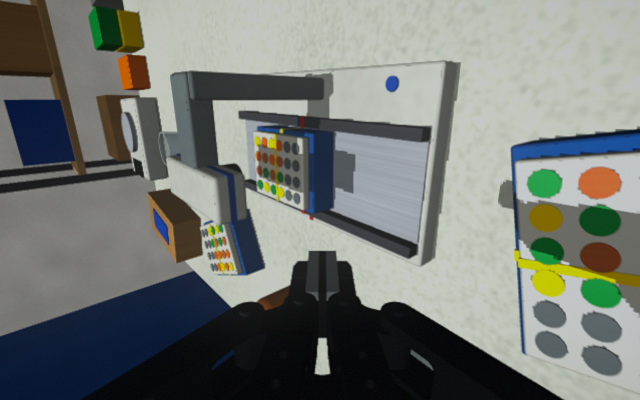

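>>> step_arm(dp=[[0, -0.032, -0.0105], [0, -0.032, -0.0105], [0, -0.032, -0.0105], [0, -0.032, -0.0105], [0, 0, 0], [0, 0, 0], [0, 0, 0], [0, 0, 0], [0, 0, 0], [0, 0, 0], [0, 0, 0], [0, 0, 0]], delta_rot=[[0, 0, 0], [0, 0, 0], [0, 0, 0], [0, 0, 0], [-7, 0, 0], [-7, 0, 0], [-7, 0, 0], [-7, 0, 0], [-7, 0, 0], [-7, 0, 0], [-7, 0, 0], [0, 0, 0]], jaw=[-1, -1, -1, -1, -1, -1, -1, -1, -1, -1, -1, -1])

```text
time_s: 8.47
ee_pos: [0.5268, 0.1078, 0.3164]
tcp_rot: [3.131, -0.033, 3.105]
wrist_force: [-0.1, -0.8, -1.2]
width: -0.0
```

```bash
python3 -c "
from h import *
plan(0,-190,300,0)
print(manip.observe()['joints'].round(2))"
```

```text
t 8.47 tip local now [-10.1 159.8 291.4] F [-0.1 -0.8 -1.2]
dp in current frame [-0.0116 -0.3494 -0.0126]  rotvec tool deg [ 0.6  -1.9  -0.44]  dp in target frame [-0.0093 -0.3496 -0.0086]
[ 0.07  0.12 -0.1   1.39  0.01  0.11]
```

>>> step_arm(dp=[[-0.001, -0.039, -0.001], [-0.001, -0.039, -0.001], [-0.001, -0.039, -0.001], [-0.001, -0.039, -0.001], [-0.001, -0.039, -0.001], [-0.001, -0.039, -0.001], [-0.001, -0.039, -0.001], [-0.001, -0.039, -0.001], [-0.001, -0.037, -0.001], [0, 0, 0], [0, 0, 0]], delta_rot=[[0.6, -1.9, -0.4], [0, 0, 0], [0, 0, 0], [0, 0, 0], [0, 0, 0], [0, 0, 0], [0, 0, 0], [0, 0, 0], [0, 0, 0], [-7, 0, 0], [-7, 0, 0]], jaw=[-1, -1, -1, -1, -1, -1, -1, -1, -1, -1, -1])

```text
time_s: 9.38
ee_pos: [0.5118, -0.2554, 0.3122]
tcp_rot: [2.908, -0.032, 3.114]
wrist_force: [1.4, -0.1, -1.2]
width: -0.0001
```

```bash
python3 -c "
from h import *
T=wristT();im=manip.grab_frame('wrist');cv2.imwrite('pics/w10.png',im[:,:,::-1]);np.save('T10.npy',T)
plan(0,-190,250,-45)
print(manip.observe()['joints'].round(2))"
```

```text
t 9.43 tip local now [ -14.8 -201.4  285.2] F [ 2.  -4.9 -2.1]
dp in current frame [-0.0155 -0.0101  0.04  ]  rotvec tool deg [-31.41  -1.73  -1.15]  dp in target frame [-0.014  -0.0299  0.0293]
[-0.66  0.26  0.05  1.53  0.17 -0.64]
```

View pics/w10.png

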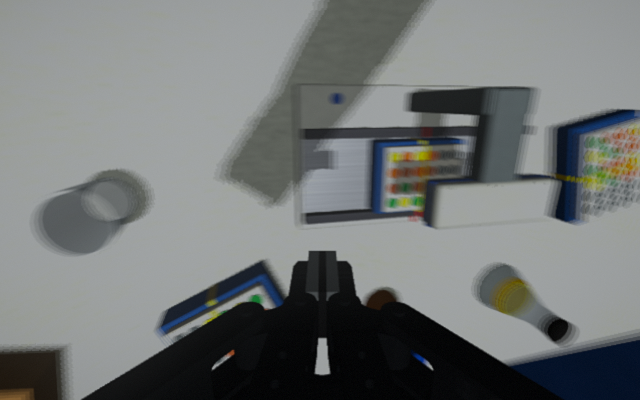

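>>> step_arm(dp=[[0, 0, 0], [0, 0, 0], [0, 0, 0], [0, 0, 0], [0, 0, 0], [0, 0, 0]], delta_rot=[[-6.3, -0.4, -0.2], [-6.3, -0.4, -0.2], [-6.3, -0.4, -0.2], [-6.3, -0.4, -0.2], [-6.2, -0.2, -0.2], [0, 0, 0]], jaw=[-1, -1, -1, -1, -1, -1])

```text
time_s: 9.93
ee_pos: [0.5068, -0.2592, 0.3008]
tcp_rot: [2.335, -0.02, 3.112]
wrist_force: [-0.7, -0.2, -1.8]
width: 0.0002
```

```bash
python3 -c "
from h import *
plan(0,-130,110,-45)
print(manip.observe()['joints'].round(2))"
```

```text
t 9.93 tip local now [ -19.  -189.8  283.5] F [-0.7 -0.2 -1.8]
dp in current frame [-0.022 -0.083  0.163]  rotvec tool deg [ 1.22 -0.76 -0.83]  dp in target frame [-0.0186 -0.0799  0.165 ]
[-0.83  0.51  0.18  1.9   0.52 -0.97]
```

>>> step_arm(dp=[[-0.0044, -0.0166, 0.0326], [-0.0044, -0.0166, 0.0326], [-0.0044, -0.0166, 0.0326], [-0.0044, -0.0166, 0.0326], [-0.0044, -0.0166, 0.0326], [0, 0, 0]], delta_rot=[[1.2, -0.8, -0.8], [0, 0, 0], [0, 0, 0], [0, 0, 0], [0, 0, 0], [0, 0, 0]], jaw=[-1, -1, -1, -1, -1, -1])

```text
time_s: 10.43
ee_pos: [0.5269, -0.2013, 0.1166]
tcp_rot: [2.381, -0.013, 3.117]
wrist_force: [-0.6, 1.3, -1.0]
width: -0.0001
```

```bash
python3 -c "
from h import *
T=wristT();im=manip.grab_frame('wrist');cv2.imwrite('pics/w11.png',im[:,:,::-1]);np.save('T11.npy',T)
plan(0,-115,45,-45)
print(manip.observe()['joints'].round(2))"
```

```text
t 10.48 tip local now [   0.4 -133.3  101.8] F [-0.7  1.1  0.1]
dp in current frame [ 0.     -0.0265  0.0537]  rotvec tool deg [-1.43 -0.6  -0.26]  dp in target frame [ 0.0007 -0.0279  0.053 ]
[-0.73  0.59 -0.06  1.48  0.55 -0.86]
```

View pics/w11.png

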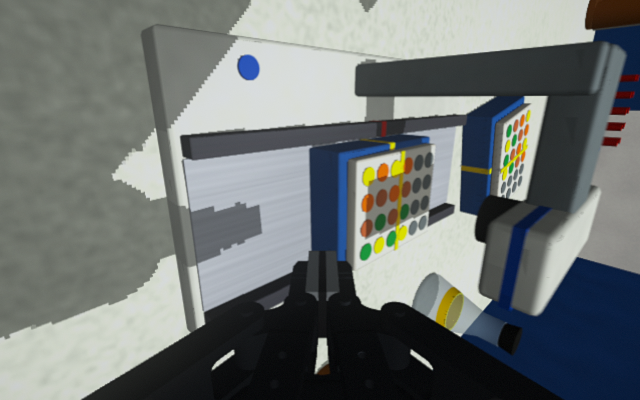

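```bash
python3 -c "
from h import *
crop('pics/w11.png',300,100,180,120,4,'pics/w11c.png')"
```

```text
(no output)
```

View pics/w11c.png

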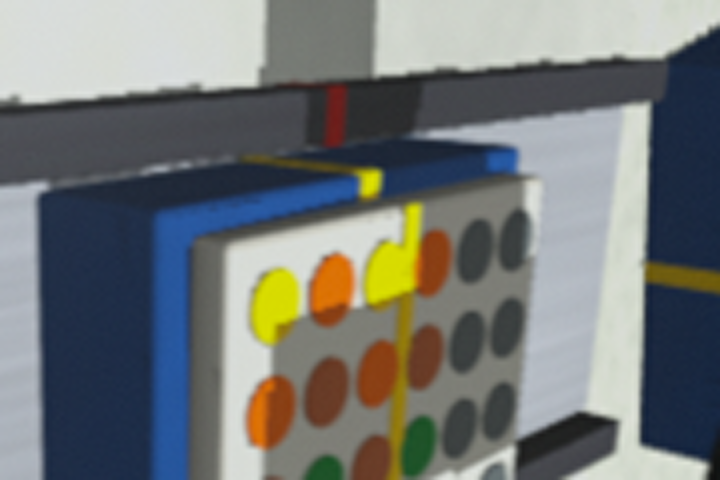

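>>> step_arm(dp=[[0, -0.0088, 0.0178], [0, -0.0088, 0.0178], [0, -0.0088, 0.0178], [0, 0, 0]], delta_rot=[[-1.4, -0.6, -0.3], [0, 0, 0], [0, 0, 0], [0, 0, 0]], jaw=[-1, -1, -1, -1])

```text
time_s: 10.82
ee_pos: [0.5315, -0.1864, 0.0705]
tcp_rot: [2.371, 0.006, 3.117]
wrist_force: [0.1, -0.3, -1.3]
width: -0.0002
```

```bash
python3 -c "
from h import *
plan(0,-90,41,-45)"
```

```text
t 10.82 tip local now [   3.9 -116.9   52.6] F [ 0.1 -0.3 -1.3]
dp in current frame [0.0038 0.0109 0.0271]  rotvec tool deg [-0.84  0.09  0.41]  dp in target frame [0.0039 0.0105 0.0272]
```

```bash
python3 -c "
from h import *
T=np.load('T11.npy');k=(300,100,4)
print('mark',loc('wrist',U(*k,336,115),37,T),'stripe',loc('wrist',U(*k,369,172),57,T),'corner',loc('wrist',U(*k,160,212),57,T))"
```

```text
mark [-55.8  -0.5] stripe [-47.3 -16.5] corner [-46.6 -75.8]
```

>>> step_arm(dp=[[0.0019, 0.0052, 0.0135], [0.0019, 0.0052, 0.0135], [0, 0, 0], [0, 0, 0]], delta_rot=[[-0.8, 0.1, 0.4], [0, 0, 0], [0, 0, 0], [0, 0, 0]], jaw=[-1, -1, -1, -1])

```text
time_s: 11.15
ee_pos: [0.532, -0.1622, 0.0663]
tcp_rot: [2.365, 0.007, 3.112]
wrist_force: [-0.3, -0.2, 0.6]
width: -0.0
```

```bash
python3 -c "
from h import *
plan(0,-78,41,-45)"
```

```text
t 11.15 tip local now [  3.9 -92.7  48.5] F [-0.3 -0.2  0.6]
dp in current frame [0.0038 0.005  0.0156]  rotvec tool deg [-0.5   0.31  0.25]  dp in target frame [0.0037 0.0049 0.0156]
```

>>> step_arm(dp=[[0.0037, -0.0053, 0.0053], [0, 0.0025, 0.0025], [0, 0.0025, 0.0025], [0, 0, 0]], delta_rot=[[-0.5, 0.3, 0.2], [0, 0, 0], [0, 0, 0], [0, 0, 0]], jaw=[-1, -1, -1, -1])

```text
time_s: 11.48
ee_pos: [0.5304, -0.1575, 0.0616]
tcp_rot: [2.36, 0.005, 3.112]
wrist_force: [-0.3, -0.1, 0.1]
width: 0.0001
```

```bash
python3 -c "
from h import *
plan(0,-78,41,-45)"
```

```text
t 11.48 tip local now [  2.1 -87.9  43.8] F [-0.3 -0.1  0.1]
dp in current frame [0.002  0.0049 0.009 ]  rotvec tool deg [-0.21  0.22  0.18]  dp in target frame [0.002  0.0049 0.009 ]
```

>>> step_arm(dp=[[0.002, 0.0002, 0.0032], [0, 0.0014, 0.0015], [0, 0.0014, 0.0015], [0, 0.0014, 0.0015], [0, 0.0014, 0.0015], [0, 0.0014, 0.0015], [0, 0.0014, 0.0015], [0, 0.0014, 0.0015]], delta_rot=[[-0.2, 0.2, 0.2], [0, 0, 0], [0, 0, 0], [0, 0, 0], [0, 0, 0], [0, 0, 0], [0, 0, 0], [0, 0, 0]], jaw=[-1, -1, -1, -1, -1, -1, -1, -1])

```text
time_s: 12.15
ee_pos: [0.5303, -0.1424, 0.0593]
tcp_rot: [2.361, 0.003, 3.111]
wrist_force: [-0.1, -2.3, 0.8]
width: -0.0001
```

```bash
python3 -c "
from h import *
plan(0,-61.5,41,-45)
T=wristT();im=manip.grab_frame('wrist');cv2.imwrite('pics/w12.png',im[:,:,::-1]);np.save('T12.npy',T)"
```

```text
t 12.15 tip local now [  1.5 -72.8  41.6] F [-0.1 -2.3  0.8]
dp in current frame [0.0014 0.0075 0.0084]  rotvec tool deg [-0.26  0.19  0.03]  dp in target frame [0.0014 0.0075 0.0084]
```

View pics/w12.png

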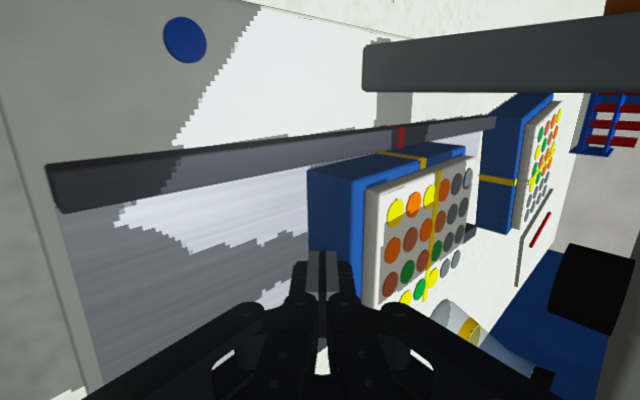

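```bash
python3 -c "
from h import *
crop('pics/w12.png',340,100,150,110,5,'pics/w12c.png')"
```

```text
(no output)
```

View pics/w12c.png

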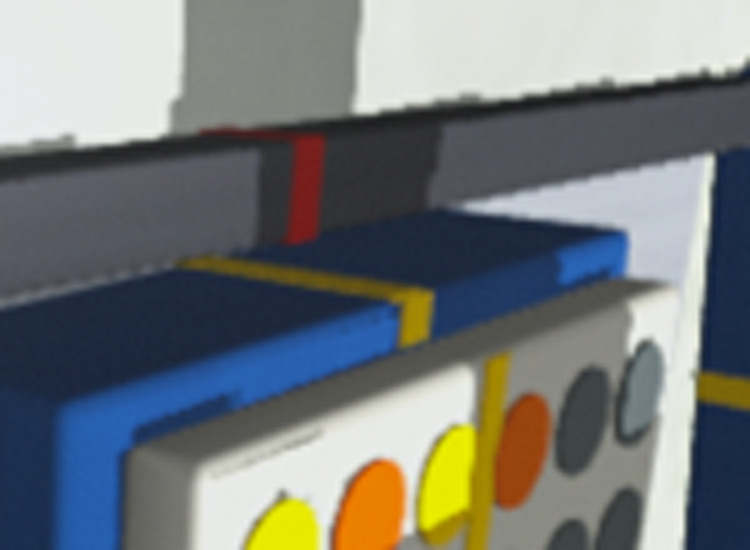

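```bash
python3 -c "
from h import *
T=np.load('T12.npy');k=(340,100,5)
print('mark',loc('wrist',U(*k,307,188),37,T),'stripe',loc('wrist',U(*k,416,297),57,T),'corner',loc('wrist',U(*k,62,407),57,T))"
```

```text
mark [-55.8  -1. ] stripe [-46.6  -9.5] corner [-45.8 -69.7]
```

>>> step_arm(dp=[[0.0014, 0.001, 0.0014], [0, 0.001, 0.0012], [0, 0.001, 0.0012], [0, 0.001, 0.0012], [0, 0, 0]], delta_rot=[[-0.2, 0.2, 0], [0, 0, 0], [0, 0, 0], [0, 0, 0], [0, 0, 0]], jaw=[-1, -1, -1, -1, -1])

```text
time_s: 12.62
ee_pos: [0.5295, -0.1352, 0.0592]
tcp_rot: [2.357, 0.001, 3.113]
wrist_force: [-0.1, -2.2, 0.9]
width: 0.0
```

```bash
python3 -c "
from h import *
plan(0,-61.5,41,-45)
T=wristT();im=manip.grab_frame('wrist');cv2.imwrite('pics/w13.png',im[:,:,::-1]);np.save('T13.npy',T)
crop('pics/w13.png',340,100,150,110,5,'pics/w13c.png')
im=manip.grab_frame('scene');cv2.imwrite('pics/s13.png',cv2.resize(im[100:200,230:360,::-1],None,fx=6,fy=6))"
```

```text
t 12.62 tip local now [  0.4 -65.6  41.5] F [-0.1 -2.2  0.9]
dp in current frame [0.0004 0.0025 0.0032]  rotvec tool deg [-0.04  0.03  0.08]  dp in target frame [0.0004 0.0025 0.0032]
```

View pics/w13c.png

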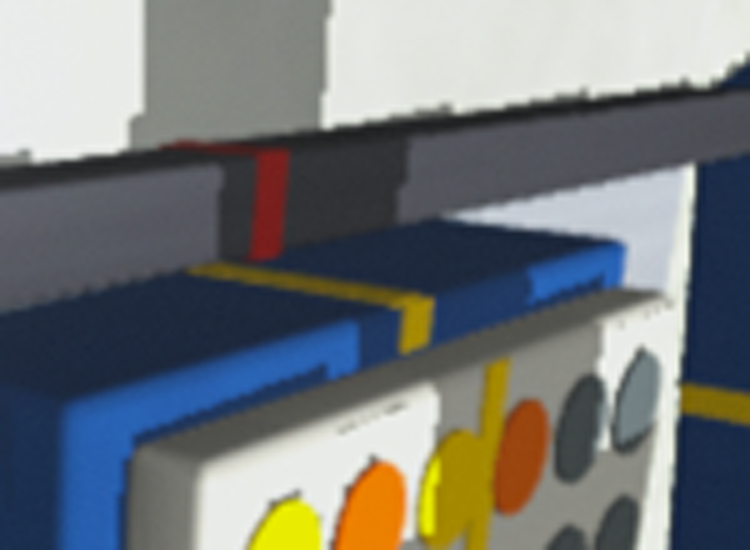

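View pics/s13.png

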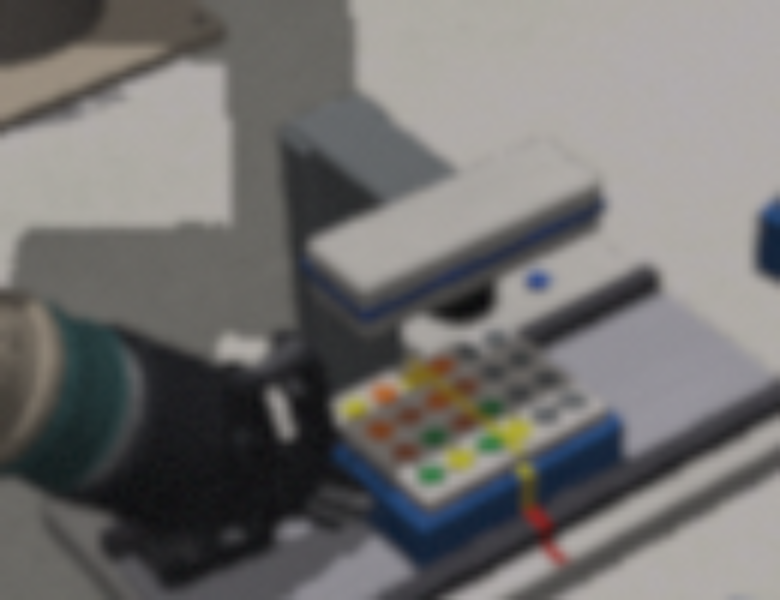

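```bash
python3 -c "
from h import *
T=np.load('T13.npy');k=(340,100,5)
print('mark',loc('wrist',U(*k,270,205),37,T),'stripe',loc('wrist',U(*k,418,302),57,T),'corner',loc('wrist',U(*k,63,408),57,T))
k=(230,100,6);print('scene mark',loc('scene',U(*k,541,520),37),loc('scene',U(*k,557,553),25),'stripe top',loc('scene',U(*k,525,466),57),'stripe low',loc('scene',U(*k,530,500),41))"
```

```text
mark [-55.7  -1.3] stripe [-47.   -1.4] corner [-46.7 -62.5]
scene mark [59.3 -1.6] [71.3 -1.7] stripe top [43.  2.] stripe low [48.9  0.2]
```

Roughly lined up: the wrist view gives between -1 and 0 mm. I'll back off and measure again from a clear view.

>>> step_arm(dp=[[0, 0, -0.005], [0, 0, -0.015], [0, 0, -0.03], [0, 0, -0.04], [0, 0, 0], [0, 0, 0]], delta_rot=[[0, 0, 0], [0, 0, 0], [0, 0, 0], [0, 0, 0], [0, 0, 0], [0, 0, 0]], jaw=[-1, -1, -1, -1, -1, -1])

```text
time_s: 13.22
ee_pos: [0.5238, -0.1966, 0.1232]
tcp_rot: [2.347, -0.009, 3.117]
wrist_force: [-1.0, -0.1, 0.2]
width: -0.0002
```

```bash
python3 -c "
from h import *
T=wristT();im=manip.grab_frame('wrist');cv2.imwrite('pics/w14.png',im[:,:,::-1]);np.save('T14.npy',T)
plan(0,-61.5,41,-45)
im=manip.grab_frame('scene');cv2.imwrite('pics/s14.png',cv2.resize(im[100:200,230:360,::-1],None,fx=6,fy=6,interpolation=cv2.INTER_CUBIC))
im=manip.grab_frame('side');cv2.imwrite('pics/d14.png',cv2.resize(im[190:290,300:420,::-1],None,fx=6,fy=6,interpolation=cv2.INTER_CUBIC))"
```

```text
t 13.27 tip local now [  -3.1 -127.4  106. ] F [-0.2 -0.7  0.1]
dp in current frame [-0.0037  0.0001  0.0925]  rotvec tool deg [ 0.45 -0.45 -0.14]  dp in target frame [-0.0029  0.0008  0.0925]
```

View pics/w14.png

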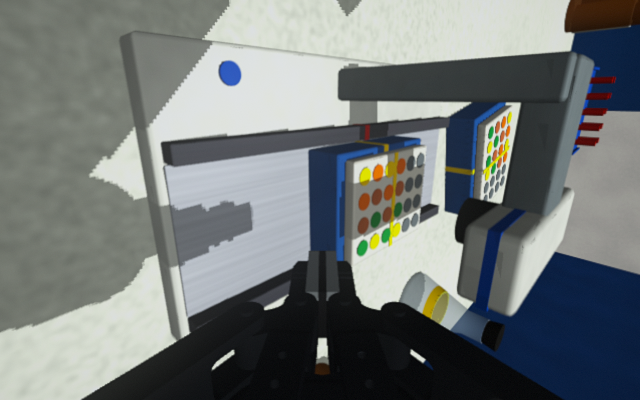

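View pics/s14.png

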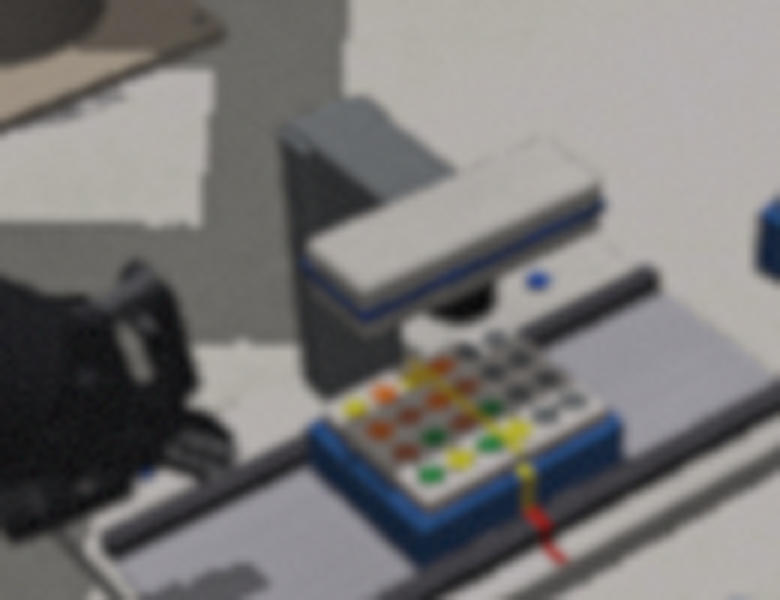

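View pics/d14.png

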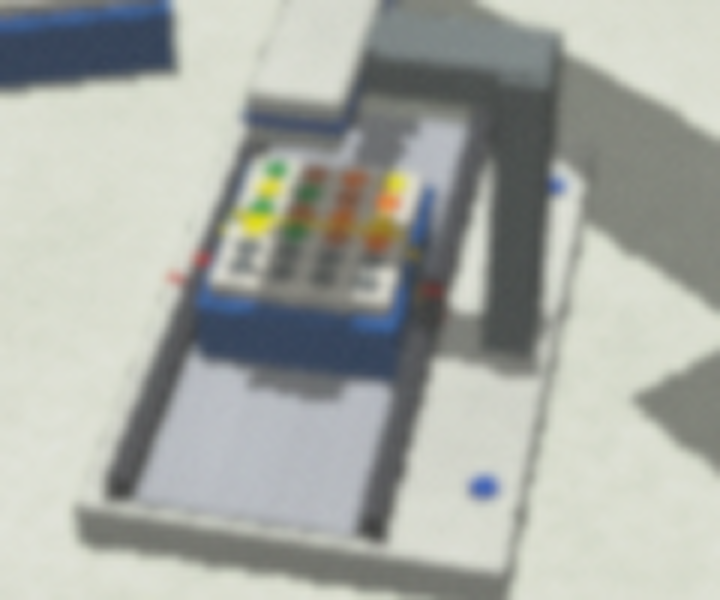

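```bash
python3 -c "
from h import *
crop('pics/w14.png',300,100,150,110,5,'pics/w14c.png')
k=(300,190,6)
print('side marks',loc('side',U(*k,203,259),37),loc('side',U(*k,433,290),37),'stripe',loc('side',U(*k,414,253),57),loc('side',U(*k,228,230),57))
print('corners',loc('side',U(*k,202,298),57),loc('side',U(*k,395,327),57))
k=(230,100,6);print('scene mark',loc('scene',U(*k,541,520),37),'stripe',loc('scene',U(*k,525,467),57),'corners',loc('scene',U(*k,622,418),57),loc('scene',U(*k,425,518),57),loc('scene',U(*k,310,424),57))"
```

```text
side marks [58.7 -6.1] [-54.   -5.6] stripe [-44.2  -5.8] [45.9 -5. ]
corners [45.9 51. ] [-44.9  53.2]
scene mark [59.3 -1.6] stripe [43.5  1.6] corners [45.1 58.4] [ 42.2 -54.5] [-42.9 -58.7]
```

View pics/w14c.png

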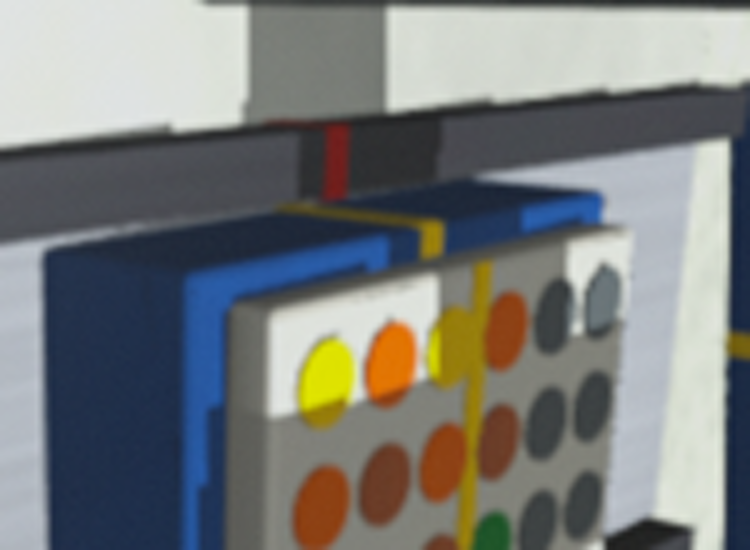

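```bash
python3 -c "
from h import *
T=np.load('T14.npy');k=(300,100,5)
print('mark',loc('wrist',U(*k,336,162),37,T),'stripe',loc('wrist',U(*k,431,226),57,T),'corner',loc('wrist',U(*k,186,275),57,T),'far',loc('wrist',U(*k,601,193),57,T))"
```

```text
mark [-55.4  -1.5] stripe [-46.5  -1.7] corner [-46.2 -62.1] far [-46.5  55. ]
```

>>> step_arm(dp=[[0, 0, -0.04], [0, 0, -0.04], [0, 0, -0.04], [0, 0, 0], [0, 0, 0], [0, 0, 0], [0, 0, 0], [0, 0, 0], [0, 0, 0], [0, 0, 0], [0, 0, 0], [0, 0, 0]], delta_rot=[[0, 0, 0], [0, 0, 0], [0, 0, 0], [0, 0, 0], [6.5, 0, 0], [6.5, 0, 0], [6.5, 0, 0], [6.5, 0, 0], [6.5, 0, 0], [0, 0, 0], [0, 0, 0], [0, 0, 0]], jaw=[-1, -1, -1, -1, -1, -1, -1, -1, -1, -1, -1, -1])

```text
time_s: 14.37
ee_pos: [0.5151, -0.269, 0.1916]
tcp_rot: [2.909, -0.036, 3.126]
wrist_force: [0.1, 0.1, -0.1]
width: -0.0
```

```bash
python3 -c "
from h import *
T=wristT();im=manip.grab_frame('wrist');cv2.imwrite('pics/w15.png',im[:,:,::-1]);np.save('T15.npy',T)
plan(0,-61.5,41,-45)
im=manip.grab_frame('scene');cv2.imwrite('pics/s15.png',im[:,:,::-1])"
```

```text
t 14.42 tip local now [ -11.2 -211.9  166.8] F [-0.4 -0.1  0.3]
dp in current frame [-0.0168  0.1042  0.1603]  rotvec tool deg [-31.66  -2.23  -0.42]  dp in target frame [-0.0102  0.0043  0.1916]
```

View pics/w15.png

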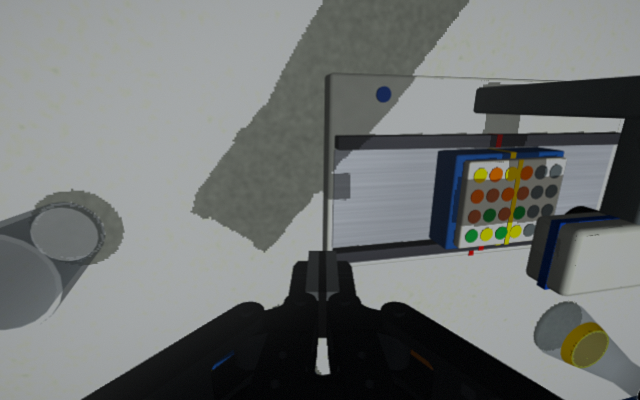

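View pics/s15.png

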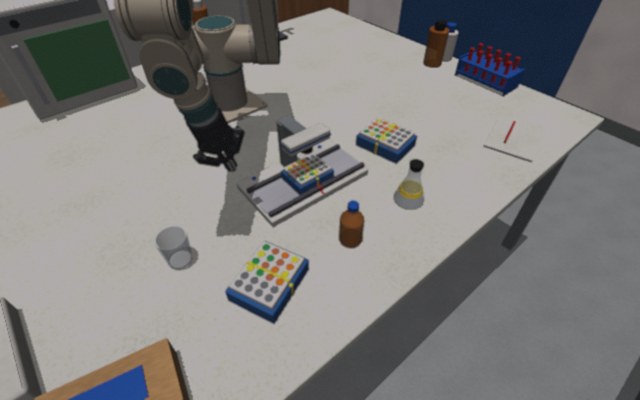

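```bash
python3 -c "
from h import *
crop('pics/w15.png',420,120,160,150,5,'pics/w15c.png')"
```

```text
(no output)
```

View pics/w15c.png

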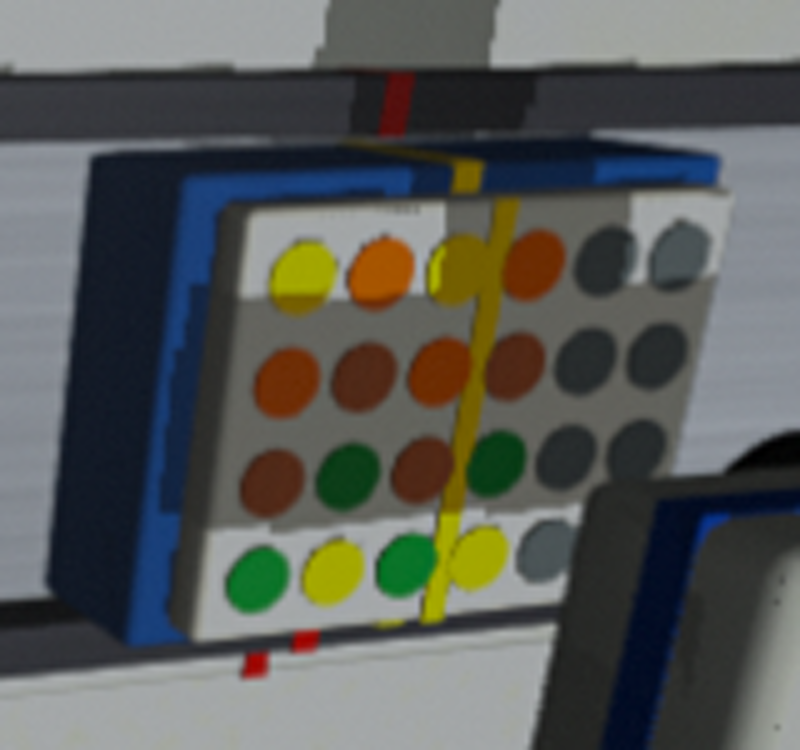

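```bash
python3 -c "
from h import *
T=np.load('T15.npy');k=(420,120,5)
print('mark',loc('wrist',U(*k,396,104),37,T),loc('wrist',U(*k,306,640),37,T),'stripe blk',loc('wrist',U(*k,467,162),57,T),'plate',loc('wrist',U(*k,506,200),67,T),loc('wrist',U(*k,432,617),67,T),'corner',loc('wrist',U(*k,182,180),57,T),loc('wrist',U(*k,130,641),57,T))"
```

```text
mark [-56.2  -1. ] [59.1 -1.8] stripe blk [-47.6  -1.3] plate [-42.  -1.] [40.6 -0.3] corner [-46.1 -61.3] [ 44.3 -60. ]
```

```bash
python3 -c "
from station import manip
print(manip.job_done())"
```

```text
the job is handed in; nothing more can be done
None
```

The carrier's stripe now lines up with the red marks to within about 1 mm, and the job was handed in at about 14.5 s of the 56 s allowed.

**What I did:** With the gripper shut and leaning 43–48°, I pushed the small carrier slowly from the left until its stripe was about 15 mm past the marks. I read 15.1 mm from the left and 16.0 mm from the right. I then went over the camera head, pushed it back from the right at a 45° lean, and backed off clear.

**Last checks:**
- **Alignment:** The final wrist views put the stripe between -0.6 and +1.5 mm of the marks, and the side camera between +0.3 and +1.1 mm.
- **One check disagreed:** The raw scene-camera reading was about +3 mm. That camera read about 2 mm high against the wrist camera at the start, and allowing for that leaves about +1 mm.
- **Carrier:** It looks flat and square between the rails, and nothing is touching it.
- **Forces:** Wrist-force readings while pushing stayed under about 5 N. I saw no sign of contact with the camera head.
- **Glassware:** The flask, bottle and beaker look unmoved in the final scene picture. I checked that by eye and did not measure it.

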